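# Set a frame rail to the scribed line and clamp it

## Robot

A 6-joint arm with a two-finger parallel gripper is mounted at the origin on the work surface. World frame = base frame: x ahead of the robot, y to its left, z up, the work surface at z = 0. Lengths are in m, angles in rad, forces in N, time in s.
With the tool pointing down it reaches from about 0.4 to 0.825 m from the base axis. Payload 7 kg.
Tool frame: the origin (TCP) lies on the mounting face of the last link; the fingertips stand arm.tcp_to_tips ahead of it and the grasp point (between the pads) lies 159 mm ahead of it (arm.tcp_to_tips is the distance from the TCP to the fingertips, in m); z points along the fingers, y is the direction in which the jaws open and shut (so a half turn about z gives the same grasp; the last joint's range is limited). The gripper opens to 88 mm and grips with 3 to 60 N. Pads are 19 mm wide; open, the fingers measure 130 mm over their backs; the gripper's body (78 mm by 193 mm) begins 47 mm behind the grasp point.
Start: joints at [-0.993, 0.359, 0.012, 0, -1.224, -0.288], TCP at [0.193, -0.647, 0.405] pointing down, gripper open.
Joint ranges: [-3.07, 3.07], [-1.43, 2.12], [-1.02, 1.25], [-3.03, 1.67], [-3.05, -0], [-3.03, 3.03]. Speed limits (rad/s): [2.39, 2.39, 3.01, 3.14, 3.14, 3.14].

## Interface

Orientations are given as [roll, pitch, yaw] about the fixed x, y, z axes, in that order (R = Rz(yaw) Ry(pitch) Rx(roll)).
In Python, from station import arm, cams, job_done, finder gives the robot as it stands.
- The arm moves only by the tool play_rows, never from a script. Its argument "targets" is a list that holds one entry, the list of rows, each a list of 4 numbers: the shift along the tool's x, y, z in m, then the turn about the tool's z in degrees. A call has 1 to 5 rows; each row is the pose to reach, as a shift and turn from the pose commanded when the call began, along the tool's axes at that moment; what a row does not reach only later rows make up. A row lasts 1/8 s, in which the tool goes at most 62.5 mm and 10.7 degrees, less where a joint would pass 70% of its speed; a pose out of reach is approached as far as the arm can. A call with a gripper value outside its range is refused whole. "grip" is the closure in counts, from 0 (fully open) to 255 (shut), set as the call begins (left out, the last holds). The fingers move at their own pace and stop on an object; "newtons" is the grip in N (left out, the last holds). Time passes only in rows, so rows that repeat a pose let the fingers close. It gives the time, the measured TCP pose, the force and the opening at its end, in the units of the state.
- arm.get_state(): the state, without advancing time (a new reading comes with each control period).
- cams.grab_frame(name): name is "side" or "top"; returns (picture, depth): 420x560x3 uint8, red, green, blue; 420x560 float32, m along the optical axis (not along the pixel's ray), 0 where there is no reading.
- cams.camera_params(name): a dict with "intrinsics" (3x3 intrinsics, pixels), "D" ([k1, k2, p1, p2, k3] as OpenCV has them; the pictures are not rectified), "position" and "attitude" of the camera in the world. Camera axes: x right, y down, z forward; pixel columns grow to the right and rows downward; lengths in m; the calibration is good to about 2 mm. A picture is of the moment at which its call begins. camera_params takes no time and is no camera call.
- job_done(): hands the job in, once; it reports no verdict.
Trained networks look in the newest picture that a camera, given by its name, has taken for a name from the list of things; names that differ only in an ending like _2 or _b are one class to them, and where a whole thing is asked for, a point or a joint stands for the part that bears it (a point fixed in the world has none). Each returns a list of dicts, best first, with "score" (0 to 1); they miss things now and then, are a little off and sometimes report something else, mostly with a low value. They report only what shows in the picture. A call takes as long as a camera call. They do not tell look-alikes from the thing itself.
- finder.find_in(camera, query): "xyz" ([x, y, z] in m, in world coordinates, good to about 4 mm: the middle of the surface that is visible of it).
- finder.masks_of(camera, query): "mask" (420x560 bool, what is visible of it).
The state is a dict: "t": time; "q": joint angles; "qd": joint speeds; "joint_efforts": joint torques, N m; "eef_pos": TCP position; "ee_rot": TCP orientation; "force": force on the tool from outside, world axes, zero at the start; "moment": the same for the moment, N m; "width": finger opening in m.
Only numpy, scipy, OpenCV 4.12 (cv2) and the standard library are available. Lean on these libraries where they do the work, as an engineer would, in place of code of your own. Each camera call takes 0.05 s, during which the arm holds its last target. There are 200 camera calls.

## Task

On the framing board, slide the long walnut frame rail sideways and press it lightly but definitely against the fence so that it beds along its whole length; then push it by its end along the fence, keeping it bedded, until its leading end stands exactly over the scribed line (there is no stop), and press the hold-down lever down until its rubber pad bears on the rail and holds it there. Slide the rail without lifting it off the board, handle everything gently (the soft wood bruises at about 20 N), and leave the other things on the table where they are.

Things in the scene. Friction and masses are not known exactly. Their poses are not given: they have to be found in the camera images.
- bed: Fixed plywood framing board, 260 x 480 x 18 mm, standing on the table. Origin: centre of its underside; its top is 18 mm above. Its x axis points across the board towards the fence, away from the robot; y runs along the fence in the direction in which the rail is to be advanced; z up. A wooden batten 50 mm wide and 30 mm high runs along its far edge (x = 130 to 180 mm) and carries the clamp.
- fence: Straight wooden fence fixed on the board: 460 mm long along the board's y, 20 mm thick, only 14 mm high (lower than the rail). Origin at mid-length at the foot of its face that the rail bears on; the face looks to the board's -x. Axes parallel to the board's. It does not yield: the force on the rail rises within a fraction of a millimetre, so come up to it slowly and by feel.
- mark (a point): Point on the board's top, on the scribed line, 15 mm in front of the fence face: where the middle of the rail's leading end face must come. Axes parallel to the board's. The line is a thin dark straight line, 1.6 mm wide, at right angles to the fence (along x), from the fence to 65 mm short of the board's near edge; its centre counts. It is the only line on the board.
- rail: The long walnut frame rail, loose on the board: 180 mm long along its own y, 30 mm wide (x), 28 mm high, about 0.16 kg, square ends. Origin: centre of its underside. Its side at -x (towards the robot) is a plain upright face; its +x side, which goes to the fence, is plain up to 16 mm and steps back 8 mm above that. It starts 30 to 60 mm away from the fence, a little askew, its leading end 70 to 130 mm short of the line.
- rail_mid (a point): Centre of the rail, half-way up (14 mm above its underside).
- rail_lead (a point): Middle of the foot of the rail's leading (+y) end face: 90 mm from the rail's centre, on the underside.
- rail_tail (a point): Middle of the foot of the rail's other (-y) end face, where it is pushed: 90 mm from the centre, on the underside.
- lever (a joint): Angle of the hold-down lever in rad: 0 = level, grows as it is raised (starts raised about 0.45 to 0.65). Its hinge axis is parallel to the board's y, 80 mm behind the fence face, 62 mm above the table. The hinge is stiff (about 3 N at the handle) and stays where it is left. Pushing the handle straight down lowers it; with the rail on the line the pad meets the rail at about 0.04 and presses about 5 N at 0; the lever can go to -0.15, which would press too hard.
- lever_press (a point): Middle of the top face of the lever's wooden handle, 165 mm from the hinge: the place to press down. The lever reaches from the hinge over the fence towards the robot (-x of the board); the handle is 85 mm long and 22 mm wide, its end 43 mm beyond this point. With the lever level this point is 69 mm above the table. This point turns with the lever: its x axis points along the lever towards the hinge.
- pad: Round black rubber pad, 20 mm across, sprung (about 1.2 N per mm, 12 mm of travel) under the lever, 99 mm from the hinge. Origin: centre of its underside. It stands 50 mm before the line along the board's y and comes down on the rail's top, near its middle line.
Not all that is in view belongs to the job. What is shaped like the rail but turquoise or white is not meant.

How it is judged:
On the way, in this order (a step that is already met when the one before it is completed fails the run):
1. the rail is pressed against the fence (more than 2 N for 0.2 s) and lies along it (x of rail_lead in the frame of mark above -0.0025 m and angle between the y axis of rail and the y axis of bed, either way round below 0.02 rad and contact force between rail and fence above 2 N), for 0.2 s.
2. the rail's leading end stands on the line (within 2 mm), the rail still along the fence (x of rail_lead in the frame of mark above -0.0025 m and angle between the y axis of rail and the y axis of bed, either way round below 0.02 rad and y of rail_lead in the frame of mark between -0.002 and 0.002 m), for 0.3 s.
3. the pad bears on the rail with more than 2 N (y of rail_lead in the frame of mark between -0.002 and 0.002 m and contact force between pad and rail above 2 N), for 0.3 s.
At the end, for the whole second after the job is handed in: The rail lies flat on the board and along the fence (leading end less than 2.5 mm from its seated place across the board, within 0.02 rad), its leading end within 2 mm of the scribed line's centre, at rest, and the lever's pad bears on it with more than 1.5 N (all of step 2 and contact force between pad and rail above 1.5 N and linear speed of rail below 0.005 m/s and z of rail in the frame of bed below 0.021 m and angle between rail's own z axis and vertical below 0.03 rad); the robot touches nothing.
It fails at once if the robot pushes on the rail with more than 20 N (contact force between any of the arm, the fingers and rail above 20 N).
It fails at once if the rail is pressed against the fence with more than 20 N (contact force between rail and fence above 20 N).
It fails at once if the pad presses on the rail with more than 20 N (contact force between pad and rail above 20 N).
It fails at once if the rail is lifted off the board (more than 8 mm) (z of rail in the frame of bed above 0.026 m).
It fails at once if another thing on the table is moved by more than 20 mm (distance of any of offcut, bobbin1, bobbin2, hammer, pin_jar, spool, platter from where it was at the start of the episode above 0.02 m).
It also fails if it takes over 72 s, if anything falls off the work surface, if the arm or the gripper's body presses on something with over 40 N, if the wrist force passes 120 N, or if a joint passes its speed limit or range.

## Working session

There is one attempt and no reset: what is moved stays moved. The work goes in short steps, Python scripts to look and compute and a tool call to move; the robot and the scene stay as the last step left them, time stands still between calls to the robot, and variables do not carry over. Pictures are saved under pics/ and viewed, about 8 in all and at most 12, crops included, and the job is handed in when it is done.

Besides the shell and the picture viewer there is one more tool, called after "Call:" as name([rows], argument=value, ...), one row to a line, values as JSON. play_rows: Moves the arm, as the interface text tells. Its arguments: {"type":"object","properties":{"targets":{"type":"array","items":{"type":"array","items":{"type":"array","items":{"type":"number"}}}},"grip":{"type":"number"},"newtons":{"type":"number"}},"required":["targets"]}

```bash
ls; mkdir -p pics; python3 - <<'E'
from station import arm,cams,finder
import cv2,numpy as np
print(arm.get_state(), getattr(arm,'tcp_to_tips',None))
for n in ("side","top"):
    p,d=cams.grab_frame(n); cv2.imwrite(f"pics/{n}0.png",p[:,:,::-1]); c=cams.camera_params(n); print(n,c)
    np.save(f"pics/{n}0d.npy",d)
    for q in ("rail","bed","fence","lever","pad","lever_press"):
        try: print(q,[(np.round(r["xyz"],4).tolist(),round(r["score"],2)) for r in finder.find_in(n,q)][:4])
        except Exception as e: print(q,e)
a=cv2.imread("pics/side0.png");b=cv2.imread("pics/top0.png")
E
```

```text
pics
{'t': 0.0, 'q': array([-9.92909356e-01,  3.59399610e-01,  1.10543349e-02, -3.54739019e-04,
       -1.22410325e+00, -2.88061414e-01]), 'qd': array([-0.0006667 , -0.00085032, -0.00036984,  0.00024763, -0.00129227,
        0.00060862]), 'joint_efforts': array([ 3.62684923e-04, -5.82724857e+01,  2.93056870e+01,  6.99741483e+00,
        6.79255289e-03, -1.20662326e-04]), 'eef_pos': array([ 0.19282347, -0.6466681 ,  0.40371141]), 'ee_rot': array([ 3.13991378e+00, -1.49691647e-04, -2.85188778e+00]), 'force': array([-0.24736763,  0.5358597 , -0.33871388]), 'moment': array([ 0.01499989, -0.00478261, -0.00845785]), 'width': 0.08746815526738119} 0.1781
side {'intrinsics': array([[491.29267451,   0.        , 285.3411545 ],
       [  0.        , 491.29267451, 209.59504467],
       [  0.        ,   0.        ,   1.        ]]), 'D': array([-0.12009311,  0.        ,  0.        ,  0.        ,  0.        ]), 'position': array([-0.0722106 ,  0.91681292,  0.71205986]), 'attitude': array([-2.11685084, -0.01212826, -2.62330528])}
rail [([0.6284, 0.3176, 0.0233], 0.82), ([0.2634, 0.2698, 0.0248], 0.78
[... 274 characters left out ...]
510.96306682,   0.        , 274.89330557],
       [  0.        , 510.96306682, 210.6119331 ],
       [  0.        ,   0.        ,   1.        ]]), 'D': array([-0.12736786,  0.        ,  0.        ,  0.        ,  0.        ]), 'position': array([ 0.32105023, -0.01817726,  1.38195916]), 'attitude': array([-3.03349734,  0.00940834, -1.59657456])}
rail [([0.2035, -0.3321, 0.0301], 0.87), ([0.5178, -0.1655, 0.0469], 0.72), ([0.2748, 0.2568, 0.0258], 0.63), ([0.635, 0.2975, 0.022], 0.61)]
bed [([0.5451, -0.0564, 0.0176], 0.67), ([0.5178, -0.1576, 0.0469], 0.28)]
fence [([0.5943, -0.0804, 0.0307], 0.88)]
lever [([0.5736, -0.0152, 0.1523], 0.65)]
pad []
lever_press [([0.571, -0.0216, 0.1481], 0.69)]
```

View pics/top0.png

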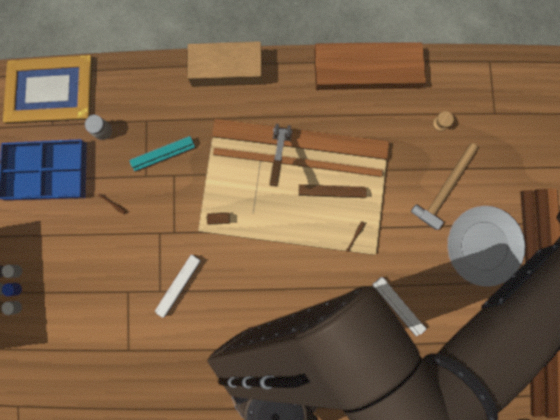

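View pics/side0.png

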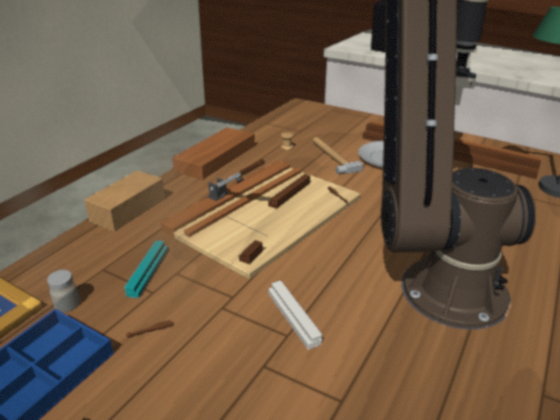

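The rail candidates in the top picture are the walnut piece at (332,191), turquoise (162,153), white (178,286) and white (400,305). The short walnut piece at (218,218) is the offcut. Only the long walnut piece at (332,191) fits, and an enlarged crop should confirm it.

```bash
cat > h.py <<'E'
import numpy as np,cv2
from scipy.spatial.transform import Rotation as Ro
from station import arm,cams,finder
def cam(n):
    c=cams.camera_params(n); return c["intrinsics"],c["D"],np.array(c["position"]),Ro.from_euler('xyz',c["attitude"]).as_matrix()
def onz(n,uv,z):
    K,D,p,R=cam(n); q=cv2.undistortPoints(np.array(uv,float).reshape(-1,1,2),K,D).reshape(-1,2)
    r=np.c_[q,np.ones(len(q))]@R.T; s=(z-p[2])/r[:,2]; return p+r*s[:,None]
def proj(n,X):
    K,D,p,R=cam(n); rv=cv2.Rodrigues(R.T)[0]
    return cv2.projectPoints(np.array(X,float).reshape(-1,1,3),rv,-R.T@p,K,D)[0].reshape(-1,2)
E
python3 - <<'E'
from h import *
a=cv2.imread("pics/top0.png")[105:265,190:395]
cv2.imwrite("pics/top0c.png",cv2.resize(a,None,fx=3.75,fy=3.75,interpolation=cv2.INTER_CUBIC))
b=cv2.imread("pics/side0.png")[145:275,160:365]
cv2.imwrite("pics/side0c.png",cv2.resize(b,None,fx=3.9,fy=3.9,interpolation=cv2.INTER_CUBIC))
E
```

```text
(no output)
```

View pics/top0c.png

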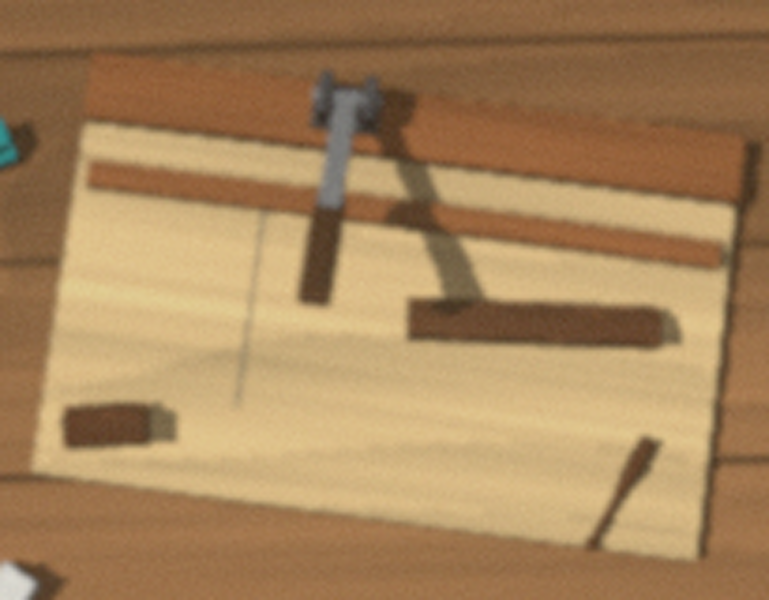

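View pics/side0c.png

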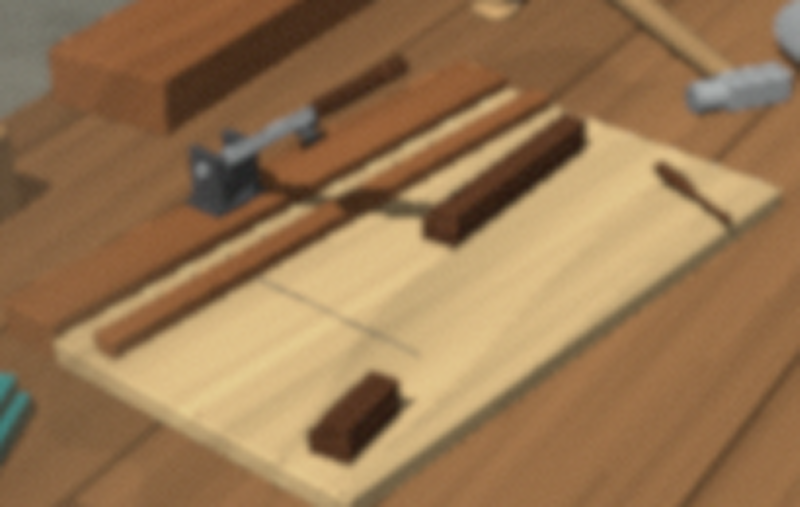

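The crop confirms the rail at top pixel (332,191). The scribed line runs from about (260,161) to (253,213), and the lever handle is centred near (276,173). Next I measure these in both views.

```bash
python3 - <<'E'
from h import *
T=lambda l:np.array(l,float)/3.75+[189.5,104.5]
S=lambda l:np.array(l,float)/3.9+[159.5,144.5]
f=lambda t,x:print(t,np.round(x[:,:2],4).tolist())
f("bed near L,R / batten foot L,R",onz("top",T([(33,470),(700,558),(83,122),(737,203)]),.018))
f("side near L(=+y),farR",onz("side",S([(345,503),(778,188),(57,347)]),.018))
f("line T",onz("top",T([(264,210),(238,405)]),.018)); f("line S",onz("side",S([(262,280),(418,354)]),.018))
f("fence top near edge T",onz("top",T([(88,187),(718,270)]),.032)); f("fence S foot/top",onz("side",S([(120,352),(335,230)]),.018))
f("rail top T lf,rf,rn,ln",onz("top",T([(409,299),(662,308),(659,348),(409,340)]),.046))
f("rail S top lf ln,rn",onz("side",S([(427,208),(461,218),(584,128)]),.046)); f("rail S foot l",onz("side",S([(427,236),(457,244)]),.018))
f("handle",onz("top",T([(329,207),(315,303)]),.148)); 
# handle 3D from two views: end of handle centre
def tri(uvt,uvs):
    A=[];b=[]
    M=np.zeros((3,3));v=np.zeros(3)
    for n,uv in(("top",uvt),("side",uvs)):
        p=cam(n)[2];r=onz(n,uv,0)[0]-p;r/=np.linalg.norm(r);P=np.eye(3)-np.outer(r,r);M+=P;v+=P@p
    return np.linalg.solve(M,v)
print("handle end",tri(T((315,300)),S((400,64))),"handle root",tri(T((329,210)),S((314,105))))
print("fence left end top",tri(T((90,162)),S((99,336))))
d=np.load("pics/top0d.npy");print("depth rail",d[189:193:2,320:350:10],"board",d[205,310],"fence")
E
```

```text
bed near L,R / batten foot L,R [[0.4229, 0.1979], [0.3474, -0.2767], [0.677, 0.1591], [0.6039, -0.3162]]
side near L(=+y),farR [[0.4217, 0.2031], [0.3495, -0.2712], [0.6698, 0.165]]
line T [[0.6074, 0.0281], [0.4658, 0.0498]]
line S [[0.6033, 0.0302], [0.4651, 0.0519]]
fence top near edge T [[0.6251, 0.1541], [0.5524, -0.2967]]
fence S foot/top [[0.631, 0.1484], [0.5977, -0.0511]]
rail top T lf,rf,rn,ln [[0.5348, -0.0738], [0.5237, -0.2525], [0.4953, -0.249], [0.5056, -0.0729]]
rail S top lf ln,rn [[0.5324, -0.07], [0.5051, -0.0703], [0.4939, -0.2337]]
rail S foot l [[0.5372, -0.0776], [0.5133, -0.079]]
handle [[0.5809, -0.019], [0.5175, -0.0082]]
handle end [ 0.51359012 -0.00839803  0.18678144] handle root [ 0.58432634 -0.01749891  0.13498953]
fence left end top [0.64407037 0.15272186 0.0284393 ]
depth rail [[1.3451096 1.3533362 1.3469479]
 [1.3579675 1.352347  1.3543246]] board 1.3765955 fence
```

Call:
play_rows([
  [[-0.04, 0.04, 0, 5], [-0.08, 0.08, 0, 10], [-0.12, 0.12, 0, 15], [-0.16, 0.16, 0, 20], [-0.2, 0.2, 0, 25.6]],
], grip=0)

```text
t: 1.32
eef_pos: [0.3279, -0.3964, 0.405]
ee_rot: [-3.141, 0.001, 2.981]
force: [0.3, -0.2, 0.1]
width: 0.0875
```

Call:
play_rows([
  [[-0.018, 0.053, 0.01, 0], [-0.036, 0.106, 0.03, 0], [-0.054, 0.158, 0.05, 0], [-0.072, 0.21, 0.07, 0], [-0.089, 0.262, 0.09, 0]],
])

```text
t: 1.95
eef_pos: [0.4569, -0.1514, 0.3146]
ee_rot: [3.141, 0.001, 2.985]
force: [1.7, -0.1, 0.2]
width: 0.0877
```

Call:
play_rows([
  [[0, 0, 0.03, 0], [0, 0, 0.06, 0], [0, 0, 0.085, 0], [0, 0, 0.105, 0], [0, 0, 0.105, 0]],
])

```text
t: 2.58
eef_pos: [0.4558, -0.1532, 0.2086]
ee_rot: [-3.141, -0.003, 2.985]
force: [-0.5, 0.1, 0.1]
width: 0.0875
```

Call:
play_rows([
  [[-0.006, 0, 0.004, 0], [-0.013, 0, 0.005, 0], [-0.02, 0, 0.005, 0], [-0.027, 0, 0.005, 0], [-0.034, 0, 0.005, 0]],
])

```text
t: 3.2
eef_pos: [0.4903, -0.1586, 0.2048]
ee_rot: [3.142, -0.0, 2.985]
force: [-1.7, 1.5, -0.0]
width: 0.0875
```

Call:
play_rows([
  [[-0.006, 0, 0, 0], [-0.012, 0, 0, 0], [-0.018, 0, 0, 0], [-0.023, 0, 0, 0], [-0.028, 0, 0, 0]],
])

```text
t: 3.82
eef_pos: [0.5178, -0.1629, 0.2046]
ee_rot: [-3.142, -0.0, 2.985]
force: [-1.0, 0.1, -1.0]
width: 0.0874
```

```bash
python3 - <<'E'
from h import *
p,_=cams.grab_frame("side"); a=p[145:275,160:365,::-1]
cv2.imwrite("pics/side1c.png",cv2.resize(a,None,fx=3.9,fy=3.9,interpolation=cv2.INTER_CUBIC))
s=arm.get_state();print(s["force"],s["eef_pos"])
E
```

```text
[0.63634085 0.22665549 0.30464016] [ 0.51842017 -0.16295878  0.20466459]
```

View pics/side1c.png

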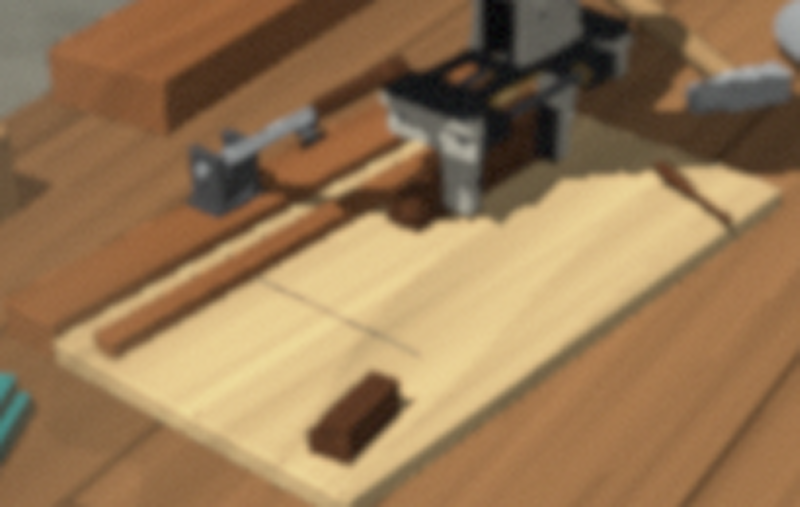

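Call:
play_rows([
  [[-0.002, 0, 0, 0], [-0.004, 0, 0, 0], [-0.006, 0, 0, 0], [-0.0075, 0, 0, 0], [-0.0085, 0, 0, 0]],
])

```text
t: 4.5
eef_pos: [0.526, -0.1642, 0.2046]
ee_rot: [3.142, -0.0, 2.985]
force: [-0.1, -0.3, -0.3]
width: 0.0879
```

Call:
play_rows([
  [[-0.0004, 0, 0, 0], [-0.0008, 0, 0, 0], [-0.0012, 0, 0, 0], [-0.0016, 0, 0, 0], [-0.002, 0, 0, 0]],
])

```text
t: 5.12
eef_pos: [0.5279, -0.1645, 0.2047]
ee_rot: [3.142, 0.0, 2.985]
force: [-0.6, -0.1, -0.2]
width: 0.0876
```

Call:
play_rows([
  [[-0.0003, 0, 0, 0], [-0.0006, 0, 0, 0], [-0.0009, 0, 0, 0], [-0.0012, 0, 0, 0], [-0.0015, 0, 0, 0]],
])

```text
t: 5.75
eef_pos: [0.5293, -0.1648, 0.2047]
ee_rot: [3.142, -0.0, 2.985]
force: [-1.9, 1.1, -1.3]
width: 0.0875
```

Call:
play_rows([
  [[-0.0003, 0, 0, 0], [-0.0006, 0, 0, 0], [-0.0009, 0, 0, 0], [-0.0012, 0, 0, 0], [-0.0012, 0, 0, 0]],
])

```text
t: 6.38
eef_pos: [0.5306, -0.1649, 0.2047]
ee_rot: [3.142, 0.0, 2.985]
force: [-0.9, 0.6, -0.4]
width: 0.0876
```

Call:
play_rows([
  [[-0.0003, 0, 0, 0], [-0.0006, 0, 0, 0], [-0.0009, 0, 0, 0], [-0.0012, 0, 0, 0], [-0.0012, 0, 0, 0]],
])

```text
t: 7.0
eef_pos: [0.5317, -0.1651, 0.2047]
ee_rot: [3.142, 0.0, 2.985]
force: [-1.2, -0.5, -0.4]
width: 0.0876
```

Call:
play_rows([
  [[-0.0003, 0, 0, 0], [-0.0006, 0, 0, 0], [-0.0009, 0, 0, 0], [-0.0012, 0, 0, 0], [-0.0012, 0, 0, 0]],
])

```text
t: 7.62
eef_pos: [0.5329, -0.1653, 0.2046]
ee_rot: [3.142, 0.0, 2.985]
force: [-0.6, 0.2, -0.9]
width: 0.0875
```

```bash
python3 - <<'E'
from h import *
for n in("top","side"):
    p,_=cams.grab_frame(n); a=(p[140:215,280:400] if n=="top" else p[165:235,230:340])[:,:,::-1]
    cv2.imwrite(f"pics/{n}2c.png",cv2.resize(a,None,fx=6.5,fy=6.5,interpolation=cv2.INTER_CUBIC))
print([arm.get_state()["force"].round(1)])
E
```

```text
[array([-1.3,  0.2, -0.4])]
```

View pics/side2c.png

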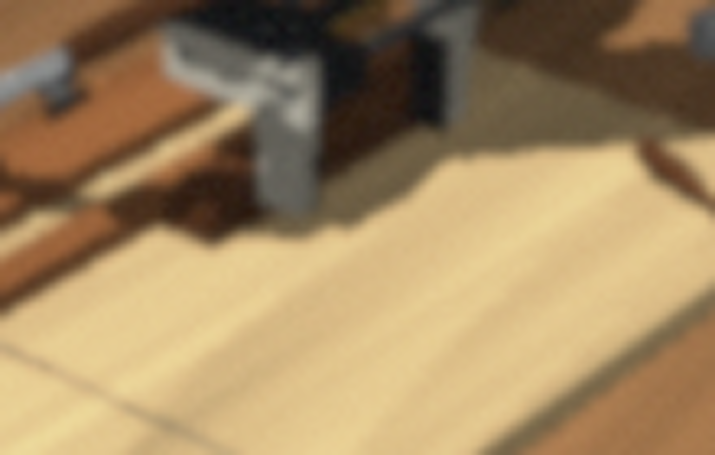

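The side crop shows the rail's dark leading end at about (210,215), beside the fence and in shadow. It is close, but no contact is felt yet.

Call:
play_rows([
  [[-0.0003, 0, 0, 0], [-0.0006, 0, 0, 0], [-0.0009, 0, 0, 0], [-0.0012, 0, 0, 0], [-0.0014, 0, 0, 0]],
])

```text
t: 8.35
eef_pos: [0.5341, -0.1655, 0.2046]
ee_rot: [-3.142, -0.001, 2.985]
force: [-2.2, 1.0, 1.1]
width: 0.0878
```

Call:
play_rows([
  [[-0.0002, 0, 0, 0], [-0.0004, 0, 0, 0], [-0.0006, 0, 0, 0], [-0.0008, 0, 0, 0], [-0.0008, 0, 0, 0]],
])

```text
t: 8.98
eef_pos: [0.5343, -0.1656, 0.2045]
ee_rot: [-3.141, -0.002, 2.984]
force: [-5.8, 2.0, 4.3]
width: 0.0877
```

Call:
play_rows([
  [[-0.0002, 0, 0, 0], [-0.0002, 0, 0, 0], [-0.0002, 0, 0, 0], [-0.0002, 0, 0, 0]],
])

```text
t: 9.48
eef_pos: [0.5344, -0.1656, 0.2045]
ee_rot: [-3.141, -0.002, 2.984]
force: [-6.0, 3.2, 5.2]
width: 0.0877
```

```bash
python3 - <<'E'
from h import *
for n in("top",):
    p,_=cams.grab_frame(n); a=(p[140:215,280:400])[:,:,::-1]
    cv2.imwrite(f"pics/{n}3c.png",cv2.resize(a,None,fx=6.5,fy=6.5,interpolation=cv2.INTER_CUBIC))
s=arm.get_state();print(s["force"].round(1),s["moment"].round(2),s["ee_rot"],s["eef_pos"])
E
```

```text
[-6.6  2.5  5. ] [1.02 2.17 0.16] [-3.14148300e+00 -2.11694480e-03  2.98444474e+00] [ 0.53436856 -0.16558906  0.2045255 ]
```

View pics/top3c.png

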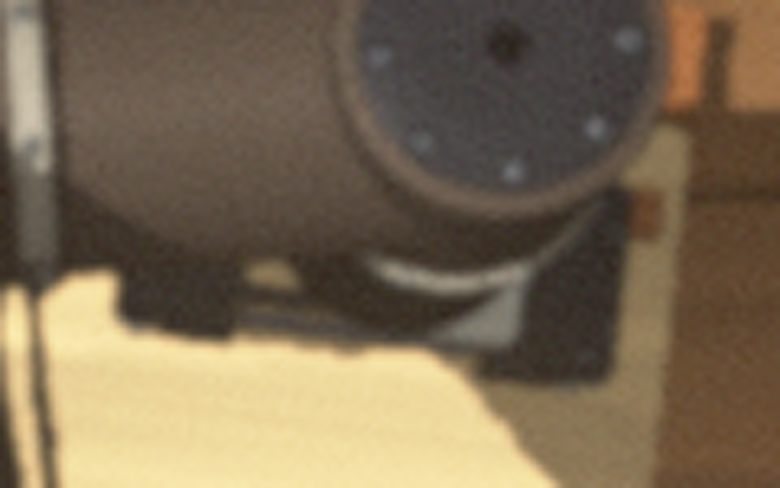

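Contact with the fence is felt at about 6–7 N and was held for more than 0.6 s. Moment about z is small, so the rail is bedded. I back off, close the fingers and go round behind the tail.

Call:
play_rows([
  [[0.004, 0, 0, 0], [0.025, 0, 0, 0], [0.04, 0, -0.03, 0], [0.04, -0.04, -0.06, 0], [0.04, -0.09, -0.06, 0]],
])

```text
t: 10.15
eef_pos: [0.4833, -0.2489, 0.2679]
ee_rot: [-3.141, 0.007, 2.988]
force: [0.4, -0.2, -0.1]
width: 0.0876
```

Call:
play_rows([
  [[0, -0.055, 0, 0], [0, -0.055, 0, 0], [0, -0.055, 0, 0], [0, -0.055, 0, 0]],
], grip=255, newtons=10)

```text
t: 10.65
eef_pos: [0.4734, -0.3019, 0.2647]
ee_rot: [-3.142, 0.0, 2.986]
force: [0.3, 0.4, 0.4]
width: 0.0534
```

```bash
python3 - <<'E'
from h import *
ims=[]
for n,c in(("top",(140,215,190,370)),("side",(165,245,205,365))):
    p,_=cams.grab_frame(n); a=p[c[0]:c[1],c[2]:c[3],::-1]; cv2.imwrite(f"pics/{n}4.png",p[:,:,::-1])
    ims.append(cv2.resize(a,(720,int(720*a.shape[0]/a.shape[1])) ,interpolation=cv2.INTER_CUBIC)[:300])
cv2.imwrite("pics/both4.png",np.vstack(ims)); print([i.shape for i in ims])
s=arm.get_state();print(s["force"].round(1),s["eef_pos"],s["width"])
E
```

```text
[(300, 720, 3), (300, 720, 3)]
[-0.1 -0.1  0.6] [ 0.47349176 -0.30173152  0.26478157] 0.04515714456755899
```

View pics/both4.png

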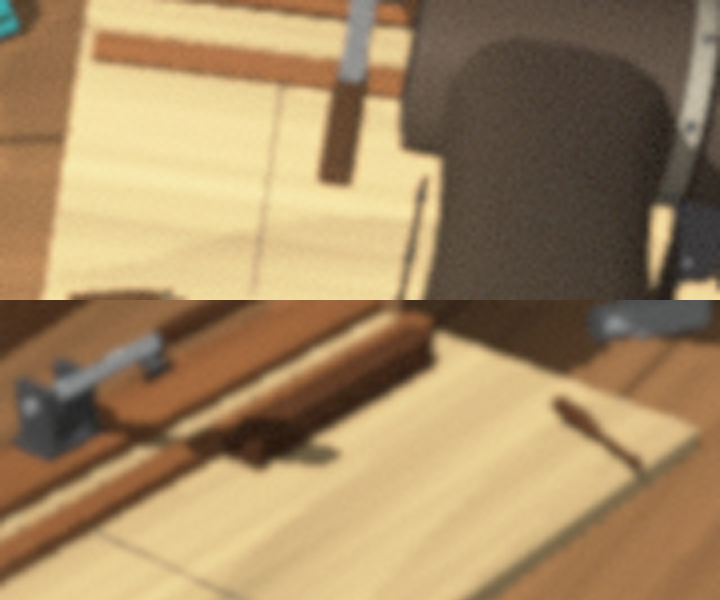

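The lower crop shows the rail bedded along the fence, with its leading foot corner near (258,467) and its tail near (433,360).

```bash
python3 - <<'E'
from h import *
ex=np.array([.9877,-.1564,0]);ey=np.array([.1564,.9877,0])
uv=np.array([(258,167),(432,62),(432,25),(95,228),(225,320)])/4.5+[204.5,164.5]
for z,i in((.018,0),(.018,1),(.046,2),(.018,3),(.018,4)):
    X=onz("side",uv[i],z)[0]; print(i,uv[i].round(1),X.round(4),"u",(X@ex).round(4),"v",(X@ey).round(4))
E
```

```text
0 [261.8 201.6] [ 0.564  -0.0832  0.018 ] u 0.5701 v 0.006
1 [300.5 178.3] [ 0.5376 -0.2627  0.018 ] u 0.5721 v -0.1754
2 [300.5 170.1] [ 0.5383 -0.2622  0.046 ] u 0.5726 v -0.1748
3 [225.6 215.2] [0.609 0.027 0.018] u 0.5973 v 0.1219
4 [254.5 235.6] [0.4905 0.0688 0.018 ] u 0.4737 v 0.1447
```

Call:
play_rows([
  [[-0.03, 0, 0, 0], [-0.062, 0, 0.01, 0], [-0.062, 0, 0.03, 0], [-0.062, 0, 0.05, 0], [-0.062, 0, 0.058, 0]],
])

```text
t: 11.38
eef_pos: [0.5343, -0.3114, 0.2055]
ee_rot: [3.141, -0.002, 2.986]
force: [0.3, 0.5, 0.2]
width: 0.0011
```

Call:
play_rows([
  [[0, 0.004, 0, 0], [0, 0.008, 0, 0], [0, 0.012, 0, 0], [0, 0.016, 0, 0], [0, 0.02, 0, 0]],
])

```text
t: 12.0
eef_pos: [0.5375, -0.2923, 0.207]
ee_rot: [-3.142, 0.001, 2.985]
force: [0.5, 0.1, -0.4]
width: 0.0006
```

Call:
play_rows([
  [[0, 0.004, 0, 0], [0, 0.008, 0, 0], [0, 0.012, 0, 0], [0, 0.016, 0, 0], [0, 0.02, 0, 0]],
])

```text
t: 12.62
eef_pos: [0.5406, -0.2726, 0.2066]
ee_rot: [-3.141, -0.0, 2.985]
force: [0.5, -1.0, 0.0]
width: 0.0006
```

Call:
play_rows([
  [[0, 0.005, 0, 0], [0, 0.01, 0, 0], [-0.0003, 0.015, 0, 0], [-0.0006, 0.02, 0, 0], [-0.0006, 0.025, 0, 0]],
])

```text
t: 13.25
eef_pos: [0.5448, -0.248, 0.2066]
ee_rot: [-3.142, -0.001, 2.984]
force: [-2.0, -2.3, 0.2]
width: 0.0005
```

Call:
play_rows([
  [[0, 0.005, 0, 0], [0, 0.01, 0, 0], [-0.0003, 0.015, 0, 0], [-0.0006, 0.02, 0, 0], [-0.0006, 0.023, 0, 0]],
])

```text
t: 13.88
eef_pos: [0.5494, -0.2252, 0.2067]
ee_rot: [3.142, 0.0, 2.985]
force: [-0.8, -2.0, -1.0]
width: 0.0007
```

```bash
python3 - <<'E'
from h import *
ims=[]
for n,c in(("top",(140,215,230,360)),("side",(165,230,205,318))):
    p,_=cams.grab_frame(n); a=p[c[0]:c[1],c[2]:c[3],::-1]; cv2.imwrite(f"pics/{n}5.png",p[:,:,::-1])
    ims.append(cv2.resize(a,None,fx=5,fy=5,interpolation=cv2.INTER_CUBIC)[:,:565][:300])
cv2.imwrite("pics/both5.png",np.vstack(ims)); print([i.shape for i in ims])
s=arm.get_state();print(s["force"].round(1),s["eef_pos"],s["width"])
E
```

```text
[(300, 565, 3), (300, 565, 3)]
[-0.1  0.9 -0.4] [ 0.54966541 -0.22519063  0.2067929 ] 0.0004905156283227413
```

View pics/both5.png

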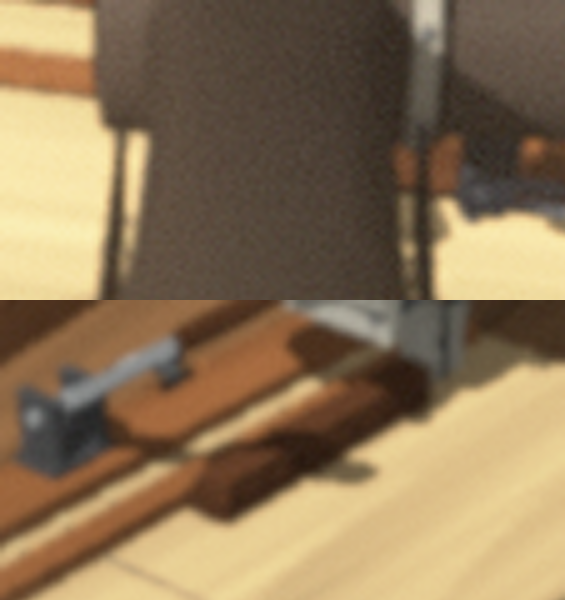

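The side crop shows the rail still bedded, its leading foot corner at about (232,520), the line below it at (110,560)–(190,595), and the finger at the tail. Now I fit both for sub-pixel positions.

```bash
cat >> h.py <<'E'
EX=np.array([.9877,-.1564,0]);EY=np.array([.1564,.9877,0])
def P(u,v,z): return np.array(u)[...,None]*EX+np.array(v)[...,None]*EY+np.array([0,0,z])
def prof(n,img,us,z,v0,v1,step=.0005):
    g=cv2.cvtColor(img,cv2.COLOR_BGR2GRAY).astype(np.float32); vs=np.arange(v0,v1,step); out=[]
    for u in us:
        q=proj(n,P(np.full(len(vs),u),vs,z)).astype(np.float32)
        out.append(cv2.remap(g,q[:,:1].copy(),q[:,1:].copy(),cv2.INTER_CUBIC).ravel())
    return vs,np.array(out)
E
python3 - <<'E'
from h import *
i=cv2.imread("pics/side5.png"); j=cv2.imread("pics/top0.png"); k=cv2.imread("pics/side0.png")
for n,im in(("side",i),("side",k),("top",j)):
    us=np.arange(.47,.57,.01); vs,o=prof(n,im,us,.018,.112,.136); m=o.copy()
    r=[]
    for w in m:
        b=np.median(w); d=np.clip(b-w-3,0,None); r.append((vs*d).sum()/d.sum() if d.sum()>0 else np.nan)
    print(n,"line v per u",np.round(r,4))
us=np.arange(.566,.59,.004)
vs,o=prof("side",i,us,.018,.03,.09,.001)
for u,w in zip(us,o): print(round(u,3),w[::2].astype(int).tolist(), "edge",vs[np.argmax(np.gradient(w))].round(4))
E
```

```text
side line v per u [0.1242 0.1238 0.1243 0.1243 0.1243 0.1248 0.1242 0.1243 0.1241 0.1242]
side line v per u [0.1241 0.1242 0.1241 0.1245 0.1247 0.1245 0.1243 0.1241 0.1242 0.1239]
top line v per u [0.1231 0.1223 0.1226 0.1219 0.1228 0.122  0.1228 0.1223 0.1227 0.1224]
0.566 [130, 127, 133, 133, 135, 132, 137, 133, 133, 136, 137, 130, 132, 141, 150, 164, 181, 193, 198, 204, 207, 207, 206, 206, 206, 206, 206, 206, 207, 207] edge 0.061
0.57 [76, 76, 78, 76, 80, 77, 78, 78, 81, 76, 77, 82, 90, 102, 124, 147, 165, 180, 193, 199, 201, 203, 202, 202, 203, 204, 205, 205, 205, 204] edge 0.058
0.574 [44, 43, 46, 45, 46, 46, 48, 46, 47, 50, 54, 58, 68, 87, 106, 131, 155, 174, 185, 195, 199, 199, 200, 201, 200, 199, 199, 199, 199, 199] edge 0.059
0.578 [42, 41, 39, 37, 38, 40, 44, 47, 50, 51, 54, 59, 66, 78, 100, 125, 146, 169, 183, 192, 194, 195, 196, 197, 198, 197, 197, 198, 199, 198] edge 0.059
0.582 [42, 40, 39, 41, 47, 50, 53, 55, 55, 56, 57, 56, 63, 78, 98, 123, 151, 171, 184, 192, 194, 195, 196, 196, 196, 196, 196, 196, 195, 195] edge 0.061
0.586 [46, 46, 49, 53, 57, 62, 64, 61, 59, 58, 57, 59, 67, 80, 106, 130, 152, 172, 186, 191, 193, 195, 195, 196, 196, 196, 194, 194, 194, 195] edge 0.058
0.59 [52, 55, 59, 61, 64, 63, 61, 60, 60, 59, 59, 60, 71, 86, 107, 133, 159, 174, 181, 187, 189, 190, 190, 192, 189, 187, 188, 190, 187, 188] edge 0.059
```

Call:
play_rows([
  [[0, 0.006, 0, 0], [-0.0002, 0.012, 0, 0], [-0.0003, 0.018, 0, 0], [-0.0004, 0.024, 0, 0], [-0.0005, 0.029, 0, 0]],
])

```text
t: 14.6
eef_pos: [0.5544, -0.1967, 0.2068]
ee_rot: [-3.141, 0.0, 2.985]
force: [-0.7, -2.3, 1.6]
width: 0.0003
```

Call:
play_rows([
  [[0, 0.006, 0, 0], [-0.0002, 0.012, 0, 0], [-0.0003, 0.017, 0, 0], [-0.0004, 0.021, 0, 0], [-0.0005, 0.024, 0, 0]],
])

```text
t: 15.22
eef_pos: [0.5583, -0.1732, 0.2065]
ee_rot: [-3.142, -0.001, 2.985]
force: [-2.0, -3.4, 0.8]
width: -0.0
```

```bash
cat > m.py <<'E'
from h import *
import sys
p,_=cams.grab_frame("side"); i=p[:,:,::-1].copy(); cv2.imwrite(f"pics/side{sys.argv[1]}.png",i)
us=np.arange(.568,.592,.002)
vs,o=prof("side",i,us,.018,.07,.15,.0005)
for u,w in zip(us,o):
    hi=np.percentile(w,90); lo=np.median(w[:60]); h=(hi+lo)/2; k=np.where((w[:-1]<h)&(w[1:]>=h))[0]
    print(round(u,3),int(lo),int(hi),[round(vs[a]+.0005*(h-w[a])/(w[a+1]-w[a]),4) for a in k])
us=np.arange(.47,.56,.01); vs,o=prof("side",i,us,.018,.112,.136)
d=np.clip(np.median(o,1)[:,None]-o-3,0,None); print("line",np.round((d*vs).sum(1)/d.sum(1),4))
s=arm.get_state();print(s["force"].round(1),s["eef_pos"],"u,v",s["eef_pos"]@EX,s["eef_pos"]@EY,s["t"])
E
python3 m.py 6
```

```text
0.568 102 206 [np.float64(0.1129)]
0.57 73 205 [np.float64(0.1122)]
0.572 54 202 [np.float64(0.1122)]
0.574 43 200 [np.float64(0.112)]
0.576 39 199 [np.float64(0.1119)]
0.578 39 198 [np.float64(0.112)]
0.58 41 197 [np.float64(0.1121)]
0.582 44 195 [np.float64(0.1121)]
0.584 45 194 [np.float64(0.1116)]
0.586 45 193 [np.float64(0.1118)]
0.588 46 191 [np.float64(0.1116)]
0.59 50 183 [np.float64(0.1113)]
0.592 56 170 [np.float64(0.1109)]
line [0.124  0.1241 0.1241 0.1244 0.1245 0.1247 0.1245 0.1242 0.1246 0.1238]
[-1.  -1.5 -0.1] [ 0.55849013 -0.17294062  0.20651279] u,v 0.5786686173482042 -0.08346559680297362 15.275
```

Call:
play_rows([
  [[0, 0.003, 0, 0], [-0.0001, 0.006, 0, 0], [-0.0002, 0.008, 0, 0], [-0.0003, 0.01, 0, 0], [-0.0003, 0.0105, 0, 0]],
])

```text
t: 15.9
eef_pos: [0.5606, -0.1629, 0.2066]
ee_rot: [3.141, 0.0, 2.985]
force: [-0.7, -1.7, -1.0]
width: 0.0004
```

```bash
python3 m.py 7
```

```text
0.568 102 205 [np.float64(0.1262)]
0.57 72 203 [np.float64(0.1251)]
0.572 54 202 [np.float64(0.1246)]
0.574 43 200 [np.float64(0.1243)]
0.576 40 199 [np.float64(0.1239)]
0.578 40 198 [np.float64(0.124)]
0.58 43 197 [np.float64(0.124)]
0.582 44 196 [np.float64(0.1239)]
0.584 44 195 [np.float64(0.1236)]
0.586 45 193 [np.float64(0.1238)]
0.588 46 189 [np.float64(0.1237)]
0.59 46 183 [np.float64(0.1234)]
0.592 49 171 [np.float64(0.123)]
line [0.1244 0.1239 0.1242 0.1244 0.1246 0.1248 0.1245 0.1242 0.1242 0.1232]
[-0.3  0.4 -0.9] [ 0.56067405 -0.16288262  0.2066672 ] u,v 0.5792525974540302 -0.07318973850234561 15.95
```

Call:
play_rows([
  [[0, 0.0006, 0, 0], [0, 0.0012, 0, 0], [0, 0.0017, 0, 0], [0, 0.0019, 0, 0], [0, 0.0019, 0, 0]],
])

```text
t: 16.58
eef_pos: [0.5609, -0.1612, 0.2067]
ee_rot: [3.142, 0.0, 2.985]
force: [0.5, -1.2, -0.8]
width: 0.0005
```

```bash
python3 m.py 8 | tail -2; cat > tp.py <<'E'
from h import *
import sys
def tops(f):
    i=cv2.imread(f); r=[]
    us=np.arange(.567,.584,.001); vs,o=prof("side",i,us,.046,.0,.18,.0005); return vs,o
A=[tops(f"pics/side{k}.png")[1] for k in sys.argv[1:]]; vs=tops("pics/side6.png")[0]
k0=np.argmin(abs(vs-.100));
ref=A[0]
# shift estimate: match window around lead top edge of image 6 (v .104-.120)
a,b=np.searchsorted(vs,[.102,.122])
for n,X in zip(sys.argv[1:],A):
    S=range(-10,60); e=[((X[:,a+s:b+s]-ref[:,a:b])**2).mean() for s in S if b+s<=X.shape[1]]
    j=int(np.argmin(e)); 
    f=0 if j in(0,len(e)-1) else .5*(e[j-1]-e[j+1])/(e[j-1]-2*e[j]+e[j+1])
    print(n,"shift mm",round((j-10+f)*.5,2),"mse",round(min(e),1))
w=ref.mean(0); print([int(x) for x in w[a:b]])
E
python3 tp.py 6 7 8
```

```text
line [0.1245 0.1241 0.1242 0.1246 0.1245 0.1244 0.1245 0.1241 0.124  0.1233]
[-0.1  0.2 -0.5] [ 0.56089496 -0.16116339  0.20675063] u,v 0.5792019037142282 -0.0714571078284577 16.625
6 shift mm -0.0 mse 0.0
7 shift mm 11.41 mse 5.5
8 shift mm 14.51 mse 7.7
[75, 75, 75, 75, 75, 75, 75, 75, 75, 75, 75, 75, 75, 74, 74, 74, 74, 74, 74, 74, 74, 74, 74, 74, 74, 74, 74, 74, 74, 75, 75, 75, 76, 76, 77, 77, 78, 78, 79, 79]
```

Call:
play_rows([
  [[0, -0.003, 0, 0], [0, -0.02, 0, 0], [0, -0.05, 0, 0], [0.03, -0.1, -0.03, 0], [0.06, -0.15, -0.06, 0]],
])

```text
t: 17.25
eef_pos: [0.4803, -0.2975, 0.264]
ee_rot: [-3.142, -0.001, 2.985]
force: [0.3, -0.3, 0.2]
width: 0.0006
```

```bash
python3 m.py 9; python3 - <<'E'
from h import *
p,_=cams.grab_frame("top"); i=p[:,:,::-1].copy(); cv2.imwrite("pics/top9.png",i)
us=np.arange(.56,.60,.003); vs,o=prof("top",i,us,.046,.10,.15,.0005)
for u,w in zip(us,o):
    hi=np.percentile(w,90); lo=np.percentile(w,10); h=(hi+lo)/2; k=np.where((w[:-1]<h)&(w[1:]>=h))[0]
    print(round(u,3),int(lo),int(hi),[round(vs[a],4) for a in k])
us=np.arange(.47,.56,.01); vs,o=prof("top",i,us,.018,.11,.136)
d=np.clip(np.median(o,1)[:,None]-o-3,0,None); print("line",np.round((d*vs).sum(1)/d.sum(1),4))
a=cv2.resize(i[140:200,220:330],None,fx=6,fy=6,interpolation=cv2.INTER_CUBIC)[:300]
b=cv2.resize(cv2.imread("pics/side9.png")[180:230,205:315],None,fx=6,fy=6,interpolation=cv2.INTER_CUBIC)[:300]
cv2.imwrite("pics/both9.png",np.vstack([a,b]))
E
```

```text
0.568 101 204 [np.float64(0.1265)]
0.57 72 202 [np.float64(0.1254)]
0.572 53 200 [np.float64(0.1248)]
0.574 43 199 [np.float64(0.1245)]
0.576 40 198 [np.float64(0.1242)]
0.578 39 197 [np.float64(0.1243)]
0.58 40 195 [np.float64(0.1242)]
0.582 42 195 [np.float64(0.1241)]
0.584 43 194 [np.float64(0.1238)]
0.586 44 192 [np.float64(0.124)]
0.588 44 188 [np.float64(0.124)]
0.59 45 181 [np.float64(0.1237)]
0.592 48 169 [np.float64(0.1232)]
line [0.1242 0.1239 0.1241 0.1248 0.1245 0.1242 0.1245 0.124  0.1242 0.1233]
[-2.9 -3.2  2.4] [ 0.47731631 -0.30100665  0.26793901] u,v 0.5185227545439962 -0.22265199460072277 17.3
0.56 150 225 [np.float64(0.122)]
0.563 94 223 [np.float64(0.122)]
0.566 86 221 [np.float64(0.1225)]
0.569 95 218 [np.float64(0.1225)]
0.572 97 217 [np.float64(0.1225)]
0.575 95 216 [np.float64(0.123)]
0.578 92 215 [np.float64(0.123)]
0.581 92 212 [np.float64(0.123)]
0.584 92 210 [np.float64(0.1225)]
0.587 89 191 [np.float64(0.122)]
0.59 100 149 [np.float64(0.1225)]
0.593 116 130 [np.float64(0.1015), np.float64(0.123), np.float64(0.145)]
0.596 125 130 [np.float64(0.109), np.float64(0.121), np.float64(0.146)]
0.599 126 131 [np.float64(0.1075), np.float64(0.1255), np.float64(0.1425)]
line [0.1231 0.1219 0.1228 0.122  0.1228 0.122  0.1226 0.1221 0.123  0.1221]
```

View pics/both9.png

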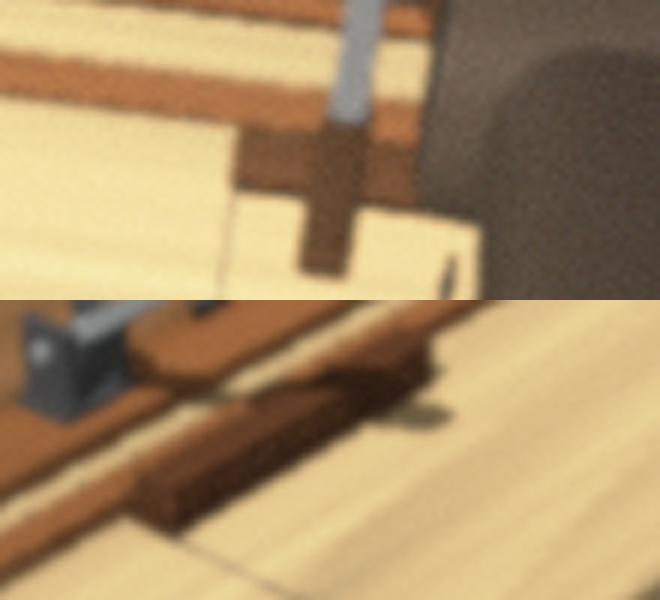

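The top crop shows the rail on the line and flush with the fence. Its leading top edge is at v≈0.1230 against 0.1225 for the line. The side view gives 0.1242 against 0.1242. Next is the lever.

Call:
play_rows([
  [[0, 0.02, -0.04, 0], [0, 0.04, -0.08, 0], [-0.01, 0.07, -0.121, 0], [-0.02, 0.12, -0.121, 0], [-0.026, 0.17, -0.121, 0]],
])

```text
t: 17.98
eef_pos: [0.5341, -0.1312, 0.3854]
ee_rot: [3.141, 0.001, 2.983]
force: [0.9, -0.9, 0.1]
width: 0.0008
```

Call:
play_rows([
  [[0, 0.045, 0, 0], [0, 0.09, 0, 0], [0, 0.115, 0, 0], [0, 0.125, 0, 0], [0, 0.125, 0.005, 0]],
])

```text
t: 18.6
eef_pos: [0.5535, -0.0085, 0.3798]
ee_rot: [3.141, 0.0, 2.985]
force: [0.3, -0.5, -0.2]
width: 0.0004
```

```bash
python3 - <<'E'
from h import *
p,_=cams.grab_frame("side"); i=p[:,:,::-1].copy()
s=arm.get_state();print(s["force"].round(1),s["eef_pos"],"u,v",s["eef_pos"]@EX,s["eef_pos"]@EY,s["t"])
tip=s["eef_pos"]-[0,0,.1781]; print("tip px",proj("side",tip))
cv2.imwrite("pics/side10c.png",cv2.resize(i[120:240,180:330],None,fx=4.5,fy=4.5,interpolation=cv2.INTER_CUBIC))
E
```

```text
[-0.9 -0.2 -0.1] [ 0.55313186 -0.00901389  0.37880721] u,v 0.5477381125938473 0.0776068078113308 18.65
tip px [[248.78663557 152.22237176]]
```

View pics/side10c.png

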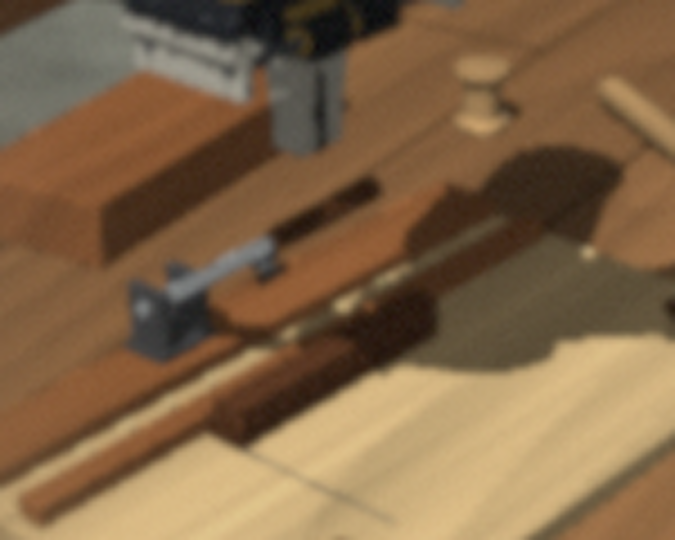

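The finger is above the handle: tip at about (305,150), handle from (270,245) to (378,188). Now I press down along its arc.

Call:
play_rows([
  [[0, -0.003, 0.01, 0], [0, -0.004, 0.02, 0], [0.001, -0.004, 0.03, 0], [0.003, -0.004, 0.04, 0], [0.006, -0.004, 0.05, 0]],
])

```text
t: 19.27
eef_pos: [0.5467, -0.0115, 0.3293]
ee_rot: [3.142, 0.0, 2.985]
force: [-0.4, -0.8, 1.9]
width: 0.0005
```

Call:
play_rows([
  [[0.004, 0, 0.008, 0], [0.009, 0, 0.016, 0], [0.014, 0, 0.025, 0], [0.018, 0, 0.034, 0], [0.022, 0, 0.043, 0]],
])

```text
t: 19.9
eef_pos: [0.525, -0.0079, 0.2863]
ee_rot: [3.141, 0.0, 2.985]
force: [2.2, -0.3, 1.3]
width: 0.0005
```

Call:
play_rows([
  [[0.004, 0, 0.008, 0], [0.007, 0, 0.015, 0], [0.009, 0, 0.021, 0], [0.011, 0, 0.026, 0], [0.012, 0, 0.03, 0]],
])

```text
t: 20.52
eef_pos: [0.5131, -0.0062, 0.2565]
ee_rot: [-3.142, -0.0, 2.985]
force: [1.2, -1.4, 2.1]
width: 0.0006
```

Call:
play_rows([
  [[0, 0, 0.0015, 0], [0, 0, 0.003, 0], [0, 0, 0.0045, 0], [0, 0, 0.0055, 0], [0, 0, 0.0055, 0]],
])

```text
t: 21.15
eef_pos: [0.5131, -0.0062, 0.2512]
ee_rot: [-3.141, -0.0, 2.985]
force: [-0.4, 0.6, 0.6]
width: 0.0004
```

Call:
play_rows([
  [[0, 0, 0.001, 0], [0, 0, 0.002, 0], [0, 0, 0.003, 0], [0, 0, 0.004, 0], [0, 0, 0.004, 0]],
])

```text
t: 21.78
eef_pos: [0.5132, -0.0062, 0.2472]
ee_rot: [-3.141, -0.0, 2.985]
force: [-0.2, 0.7, 2.3]
width: 0.0006
```

Call:
play_rows([
  [[0, 0, 0.0003, 0], [0, 0, 0.0006, 0], [0, 0, 0.0006, 0], [0, 0, 0.0006, 0]],
])

```text
t: 22.28
eef_pos: [0.5133, -0.0062, 0.2469]
ee_rot: [-3.142, 0.0, 2.985]
force: [-3.0, -0.1, 5.4]
width: 0.0005
```

```bash
python3 - <<'E'
from h import *
for k in range(3):
    cams.grab_frame("side"); s=arm.get_state();print(s["force"].round(1),s["eef_pos"],s["moment"].round(2))
E
```

```text
[-3.2 -0.1  4.1] [ 0.51329201 -0.00621302  0.24688299] [0.03 1.06 0.05]
[-3.3  0.2  4.6] [ 0.51329289 -0.0062181   0.24689313] [ 0.09  1.07 -0.02]
[-2.4 -0.   4.8] [ 0.51329766 -0.00620425  0.24687932] [ 0.08  1.08 -0.  ]
```

Call:
play_rows([
  [[0, 0, 0.0004, 0], [0, 0, 0.0008, 0], [0, 0, 0.0012, 0], [0, 0, 0.0012, 0], [0, 0, 0.0012, 0]],
])

```text
t: 23.05
eef_pos: [0.5133, -0.0062, 0.2457]
ee_rot: [-3.142, 0.0, 2.985]
force: [-2.8, -0.4, 6.8]
width: 0.0005
```

Call:
play_rows([
  [[0, 0, -0.002, 0], [0, 0, -0.01, 0], [0, 0, -0.04, 0], [0, 0, -0.09, 0], [0, -0.02, -0.14, 0]],
])

```text
t: 23.68
eef_pos: [0.5103, -0.0256, 0.3875]
ee_rot: [3.142, 0.001, 2.986]
force: [1.3, -0.0, 0.1]
width: 0.0004
```

Call:
play_rows([
  [[0, -0.05, 0, 0], [0, -0.11, 0, 0], [0, -0.17, 0, 0], [0, -0.23, 0, 0], [0, -0.28, 0, 0]],
])

```text
t: 24.3
eef_pos: [0.4658, -0.3046, 0.3862]
ee_rot: [-3.141, 0.001, 2.984]
force: [0.7, 0.4, 1.3]
width: 0.0001
```

```bash
python3 m.py 11; python3 - <<'E'
from h import *
p,_=cams.grab_frame("top"); i=p[:,:,::-1].copy(); cv2.imwrite("pics/top11.png",i)
us=np.arange(.566,.586,.003); vs,o=prof("top",i,us,.046,.10,.15,.0005)
for u,w in zip(us,o):
    hi=np.percentile(w,90); lo=np.percentile(w,10); h=(hi+lo)/2; k=np.where((w[:-1]<h)&(w[1:]>=h))[0]
    print(round(u,3),int(lo),int(hi),[round(vs[a]+.0005*(h-w[a])/(w[a+1]-w[a]),4) for a in k])
us=np.arange(.47,.56,.01); vs,o=prof("top",i,us,.018,.11,.136)
d=np.clip(np.median(o,1)[:,None]-o-3,0,None); print("line",np.round((d*vs).sum(1)/d.sum(1),4))
a=cv2.resize(i[140:200,220:330],None,fx=6,fy=6,interpolation=cv2.INTER_CUBIC)[:300]
b=cv2.resize(cv2.imread("pics/side11.png")[165:225,205:315],None,fx=6,fy=6,interpolation=cv2.INTER_CUBIC)[:300]
cv2.imwrite("pics/both11.png",np.vstack([a,b]))
E
```

```text
0.568 98 199 [np.float64(0.1265)]
0.57 71 198 [np.float64(0.1254)]
0.572 52 195 [np.float64(0.1248)]
0.574 41 193 [np.float64(0.1245)]
0.576 36 192 [np.float64(0.124)]
0.578 37 192 [np.float64(0.1243)]
0.58 39 191 [np.float64(0.1243)]
0.582 41 190 [np.float64(0.1242)]
0.584 42 188 [np.float64(0.1238)]
0.586 42 187 [np.float64(0.1241)]
0.588 42 183 [np.float64(0.1239)]
0.59 45 177 [np.float64(0.1236)]
0.592 48 165 [np.float64(0.1233)]
line [0.1242 0.1245 0.1242 0.1247 0.1244 0.1243 0.1244 0.1242 0.1243 0.1233]
[ 1.2 -3.9  1.3] [ 0.46507812 -0.30830553  0.3858611 ] u,v 0.5075766443768225 -0.2317751589999456 24.35
0.566 82 214 [np.float64(0.1227)]
0.569 89 211 [np.float64(0.123)]
0.572 92 209 [np.float64(0.1228)]
0.575 90 208 [np.float64(0.1229)]
0.578 88 207 [np.float64(0.1234)]
0.581 88 204 [np.float64(0.1232)]
0.584 85 202 [np.float64(0.1228)]
line [0.1232 0.1222 0.1228 0.1221 0.1229 0.1222 0.123  0.1219 0.1229 0.122 ]
```

View pics/both11.png

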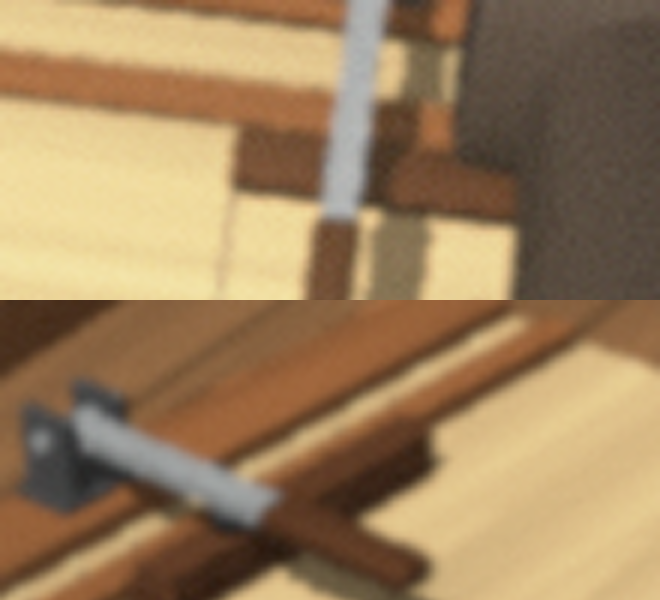

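The lever is down and level over the rail, and the rail has not moved. The robot is clear, so I hand in.

```bash
python3 -c "
from station import job_done
print(job_done())"
```

```text
the job is handed in; nothing more can be done
None
```

I slid the walnut rail to the fence and pressed it there at about 6–7 N for over 0.6 s. I then pushed it by its tail to the scribed line, pressed the hold-down lever level, withdrew the arm and handed the job in after about 24 s of robot time. No verdict is reported.

- **Position on the line:** after the lever was pressed, the top camera puts the leading end about 0.5 mm past the line's centre. The side camera reads level with the line, but that reading is less certain because the line's dark edge blurs into the rail's. Allowing for that, the side reading could be up to about 1 mm short, so the two views disagree by no more than about 1.5 mm. Both are within the 2 mm tolerance.
- **Bedding:** the last pictures show the rail along the fence with no visible gap. I did not re-press it against the fence after the end push.
- **Pad force:** this was not measured directly. The last vertical force at the handle was 6.8 N with the lever about level, which suggests roughly 5 N at the pad.
- **Other things:** the arm met no unexpected contact with anything else, but I did not re-check their positions at the end.

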